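# Load a sample carrier into the inspection microscope

## Robot

A 6-joint arm with a two-finger parallel gripper is mounted at the origin on the work surface. World frame = base frame: x ahead of the robot, y to its left, z up, the work surface at z = 0. Lengths are in m, angles in rad, forces in N, time in s.
With the tool pointing down it reaches from about 0.425 to 0.925 m from the base axis. Payload 12.5 kg.
Tool frame: the origin (TCP) lies at the very end of the fingers, on their centre line; the grasp point (between the pads) lies 19 mm behind it; z points along the fingers, y is the line along which they close (so a half turn about z gives the same grasp; the last joint's range is limited). The gripper opens to 85 mm and grips with 20 to 120 N. Pads are 22 mm wide; open, the fingers measure 114 mm over their backs; the gripper's body (76 mm by 85 mm) begins 54 mm behind the grasp point. The pads swing forward as they close: fully open they stand 13 mm farther back than shut.
Start: joints at [-1.339, 0.491, 1.559, -0, 1.092, -0.106], TCP at [0.207, -0.59, 0.231] pointing down, gripper open.
Joint ranges: [-3.1, 3.1], [-0.84, 2.19], [0.05, 2.79], [-1.13, 4.28], [0.06, 2.93], [-2.69, 2.69]. Speed limits (rad/s): [2.22, 2.22, 2.79, 3.14, 3.14, 3.14].

## Interface

Orientations are given as a unit quaternion [w, x, y, z].
In Python, from rig import ctrl gives the robot as it stands.
- The arm moves only by the tool drive_tool, never from a script. Its argument "targets" is one flat list of numbers, 5 for each row, row after row: the closure, from 0 (fully open) to 1 (shut), then the shift along the tool's x, y, z in units of 10 cm (1.0 is 10 cm), then the turn about the tool's z in units of 30 degrees (1.0 is 30 degrees). A call has 1 to 8 rows; each row is the pose to reach, as a shift and turn from the pose commanded when the call began, along the tool's axes at that moment; what a row does not reach only later rows make up. A row lasts 1/10 s, in which the tool goes at most 50 mm and 8.59 degrees, less where a joint would pass 70% of its speed; a pose out of reach is approached as far as the arm can. A call with a number of a shift or a turn outside -1 to 1 is refused whole. A call with a gripper value outside its range is refused whole. The fingers move at their own pace and stop on an object; "grip_force" is the grip in N (left out, the last holds). Time passes only in rows, so rows that repeat a pose let the fingers close. It gives the time, the measured TCP pose, the force, the opening and the grip force at its end, in the units of the state.
- ctrl.state(): the state, without advancing time (a new reading comes with each control period).
- ctrl.read_camera(name): name is "scene" or "top" or "wrist"; returns a dict with "color" (420x560x3 uint8, red, green, blue), "z_map" (420x560 float32, m along the optical axis (not along the pixel's ray), 0 where there is no reading), "mtx" (3x3 intrinsics, pixels), "world_from_camera" (4x4, takes a point from camera to world coordinates). Camera axes: x right, y down, z forward; pixel columns grow to the right and rows downward; lengths in m; the calibration is good to about 2 mm. A picture is of the moment at which its call begins.
- ctrl.finish_job(): hands the job in; it is judged then, once.
The state is a dict: "time_s": time; "q": joint angles; "qvel": joint speeds; "joint_efforts": joint torques, N m; "tcp_pos": TCP position; "tool_rot": TCP orientation; "wrist_force": force on the tool from outside, world axes, zero at the start; "moment": the same for the moment, N m; "opening": finger opening in m; "grasp_force": force on a finger pad.
Only numpy, scipy, OpenCV 4.12 (cv2) and the standard library are available. Lean on these libraries where they do the work, as an engineer would, in place of code of your own. Each camera call takes 0.05 s, during which the arm holds its last target. There are 200 camera calls.

## Task

Load the sample carrier into the inspection microscope: lift it out of its case by the arch handle, stand it on the bench and let go, then take it by the long tail handle and carry it in under the lens. Lay it flat on the stage between the side fence and the open jaw, up to the back stop so that the sample disc is under the lens, and let go. Last, slide the jaw firmly shut so that the plate is clamped square against the fence; do not bump the microscope head or disturb the jar, dish and screwdriver.

Things in the scene. Friction and masses are not known exactly. Their poses are not given: they have to be found in the camera images.
- carrier: Loose bare-aluminium sample carrier, about 0.22 kg. Plate 100 (x) x 60 (y) x 20 (z) mm; origin at the centre of the plate's underside, z up. An arch handle stands across the plate, a straight tail handle sticks out 100 mm from its -x end, a dark sample disc is let into its top near the +x end. It starts upright in the case, x axis along the case's x.
- arch (a point): Middle of the arch handle's crossbar: round steel bar 10 mm thick, 44 mm long between legs, running along the carrier's y, its centre line 62 mm above the underside, at x = -18 mm in the carrier's frame (about its centre of mass). Axes as the carrier's.
- tail (a point): Grip point on the tail handle, 130 mm behind the plate's centre (-x), 21 mm above the underside. The tail is a square bar 14 x 14 mm along x, from x = -50 to -150 mm, its lower side 14 mm above the underside.
- sample (a point): Centre of the sample disc (42 mm across) on the plate's top, 25 mm from the plate's centre towards +x, 21.5 mm above the underside.
- case: Fixed grey case, open on top, 222 (x) x 82 (y) x 45 mm high; origin at the centre of its underside. Inside, floor 8 mm up, a pocket for the plate (half towards +x) and a narrow channel for the tail (-x); plate and tail lie below the rim with 2 to 4 mm play, only the arch stands out (bar centre 25 mm above the rim).
- scope: Fixed stand of the microscope; origin on the bench right under the lens, z up, front to -x. Dark stage plate, top 40 mm above the bench, x -85 to +40, y -50 to +190 mm; column (r 16, 300 mm high) at y = -140 mm. A loaded carrier has its axes along these axes and its origin at x = -25, y = 0, z = +40 mm, its tail sticking out in front of the stage over the bench.
- fence (a point): Low steel side fence, 12 mm high, on the stage along the stand's x axis: this point is the middle of its face (looking to +y) at stage height, at x = -30, y = -30 mm from the stand's origin. The face is 90 mm long.
- back_stop (a point): Low steel back stop, 12 mm high, across the stage behind the lens: this point is the middle of its face (looking to -x) at stage height, at x = +25, y = -5 mm from the stand's origin. The face is 50 mm wide.
- head: Fixed microscope head carried from the column, not to be bumped; origin and axes as the stand's. Lens (radius 14 mm) from 85 mm above the bench up; above 132 mm a disc of radius 30 mm; from 147 to 233 mm a white housing x -61 to +45, y -40 to +40 mm; two eyepieces lean forward from its top to x = -75 mm, 210 to 290 mm up.
- lens (a point): Centre of the lens's lower end, 85 mm above the bench.
- jaw: Aluminium jaw sliding along the stage's y. Origin on the stage surface at the middle of its clamping face, which looks to -y (to the fence), 70 mm long, 15 mm high, at x = -35 in the stand's frame. Starts open, face at y = +80 to +62; pushed to -y it meets a plate lying against the fence at y = +30 (travel ends 6 mm farther). About 2 N friction; stays where left.
- jaw_knob (a point): Upright round post on the jaw to move it by, 14 mm diameter, 95 mm behind the jaw's face (+y). This point is on its axis 45 mm above the stage surface (85 mm above the bench); its top is 10 mm higher and it is clear down to 14 mm above the stage.
- jar: Bystander: small clear jar with white lid, 48 mm across, 60 mm high; origin at the centre of its underside.
- dish: Bystander: flat white lidded dish, 84 mm across, 18 mm high; origin at the centre of its underside.
- driver: Bystander: small black-handled screwdriver 150 mm long lying on the bench; origin under its middle, handle to its -x.
Mind the look-alikes: they are no part of the job. What is shaped like the carrier but purple is not meant.

How it is judged:
By the outcome, as a careful person would: the job done as asked, in the order asked, and still so for the second after the job is handed in, with the robot touching nothing.
It also fails if it takes over 64 s, if anything falls off the work surface, if the arm or the gripper's body presses on something with over 40 N, if the wrist force passes 120 N, or if a joint passes its speed limit or range.

## Working session

There is one attempt and no reset: what is moved stays moved. The work goes in short steps, Python scripts to look and compute and a tool call to move; the robot and the scene stay as the last step left them, time stands still between calls to the robot, and variables do not carry over. Pictures are saved under pics/ and viewed, at most 10 in all, crops included, and the job is handed in when it is done.

Besides the shell and the picture viewer there is one more tool, called after "Call:" in YAML: its name, and indented under it one key for each argument. drive_tool: Moves the arm, as the interface text tells. Shifts and turns lie within -1 to 1; 1 stands for 10 cm of shift or 30 degrees of turn. Its arguments: {"type":"object","properties":{"targets":{"type":"array"},"grip_force":{"type":"number"}},"required":["targets"]}

```bash
ls; mkdir -p pics; python3 - <<'E'
from rig import ctrl
import cv2,numpy as np,pickle
s=ctrl.state();print({k:np.round(v,3).tolist() for k,v in s.items()})
D={}
for n in("scene","top"):
    r=ctrl.read_camera(n);D[n]=r
    cv2.imwrite(f"pics/{n}0.png",r["color"][...,::-1]);print(n,r["mtx"].round(1).tolist(),r["world_from_camera"].round(4).tolist())
pickle.dump(D,open("d0.pkl","wb"))
E
```

```text
pics
{'time_s': 0.0, 'q': [-1.339, 0.492, 1.559, -0.0, 1.092, -0.106], 'qvel': [-0.0, -0.0, -0.0, 0.002, -0.001, -0.0], 'joint_efforts': [-0.0, -61.846, -26.159, -0.0, 0.004, 0.0], 'tcp_pos': [0.207, -0.589, 0.231], 'tool_rot': [-0.001, 0.986, 0.168, -0.0], 'wrist_force': [0.193, -0.18, -0.008], 'moment': [0.035, -0.036, -0.029], 'grasp_force': 0.0, 'opening': 0.085}
scene [[485.8, 0.0, 267.6], [0.0, 485.8, 205.7], [0.0, 0.0, 1.0]] [[-0.444, 0.4725, -0.7613, 1.5484], [0.896, 0.2368, -0.3756, 0.6224], [0.0028, -0.8489, -0.5285, 0.8313], [0.0, 0.0, 0.0, 1.0]]
top [[502.0, 0.0, 282.5], [0.0, 502.0, 204.5], [0.0, 0.0, 1.0]] [[-0.021, -0.9973, 0.0703, 0.4046], [-0.9996, 0.0223, 0.0176, 0.0833], [-0.0191, -0.0699, -0.9974, 1.4163], [0.0, 0.0, 0.0, 1.0]]
```

View pics/scene0.png

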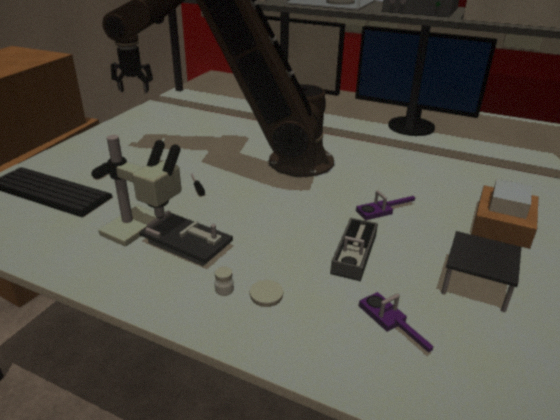

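View pics/top0.png

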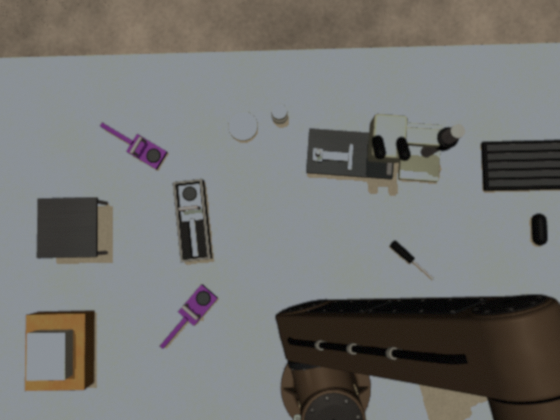

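Candidates (top view): the grey carrier in the dark case at (193,220); a purple one at (147,150); a purple one at (197,308). The description (bare aluminium, in the case) picks the first. I'll check it in a close crop and measure it along with the stand.

```bash
cat > h.py <<'E'
import numpy as np,cv2
def cloud(r):
    z=r["z_map"];v,u=np.indices(z.shape);K=r["mtx"]
    p=np.stack([(u-K[0,2])/K[0,0]*z,(v-K[1,2])/K[1,1]*z,z],-1)
    T=r["world_from_camera"];return p@T[:3,:3].T+T[:3,3]
def ray(r,uv,h):
    K=r["mtx"];T=r["world_from_camera"];uv=np.atleast_2d(np.asarray(uv,float))
    d=np.c_[(uv[:,0]-K[0,2])/K[0,0],(uv[:,1]-K[1,2])/K[1,1],np.ones(len(uv))]@T[:3,:3].T
    o=T[:3,3];return o+d*((h-o[2])/d[:,2])[:,None]
def proj(r,P):
    T=np.linalg.inv(r["world_from_camera"]);p=np.atleast_2d(P)@T[:3,:3].T+T[:3,3]
    q=p@r["mtx"].T;return q[:,:2]/q[:,2:]
E
python3 - <<'E'
import pickle;from h import *
D=pickle.load(open("d0.pkl","rb"));t=D["top"];P=cloud(t);Z=P[...,2]
print("bench z",np.median(Z[180:240,220:300]))
def reg(u0,u1,v0,v1,a,b):
    m=np.zeros(Z.shape,bool);m[v0:v1,u0:u1]=1;m&=(Z>a)&(Z<b);return m
for n,a in dict(case=(165,220,170,270,.035,.055),arch=(165,220,170,270,.06,.09),jawknob=(305,332,140,172,.08,.11),column=(435,475,115,150,.25,.35),house=(365,412,105,165,.18,.26),stage=(300,400,120,185,.03,.05),jaw=(300,365,120,185,.048,.075),jar=(265,295,100,128,.04,.08),dish=(222,265,105,145,.008,.03)).items():
    m=reg(*a);q=P[m];
    if len(q)<4: print(n,len(q));continue
    v,u=np.nonzero(m);r=cv2.minAreaRect(q[:,:2].astype(np.float32))
    print(n,len(q),"mean",q.mean(0).round(4),"rect",np.round(r[0],4),np.round(r[1],4),round(r[2],1),"px",u.min(),u.max(),v.min(),v.max())
c=t["color"]
a=cv2.resize(c[165:275,150:240],None,fx=5,fy=5,interpolation=cv2.INTER_CUBIC)
b=D["scene"]["color"][120:270,80:380]
b=cv2.resize(c[100:200,300:475],None,fx=2,fy=2,interpolation=cv2.INTER_CUBIC)
o=np.zeros((550,800,3),np.uint8);o[:550,:450]=a;o[:200,450:800]=b
b=cv2.resize(D["scene"]["color"][205:285,315:390],None,fx=4,fy=4,interpolation=cv2.INTER_CUBIC);o[210:530,460:760]=b
o=np.clip(o*1.7,0,255).astype(np.uint8)
cv2.imwrite("pics/crop1.png",o[...,::-1])
E
```

```text
bench z 0.00010409668108002368
case 1415 mean [0.4374 0.3568 0.0429] rect [0.4652 0.3599] [0.2224 0.0835] 5.1 px 173 210 179 261
arch 74 mean [0.4969 0.361  0.0733] rect [0.497  0.3624] [0.0099 0.0526] 5.4 px 178 198 205 210
jawknob 24 mean [0.6359 0.0098 0.0945] rect [0.637  0.0093] [0.0109 0.0137] 88.9 px 316 320 149 154
column 254 mean [ 0.6397 -0.2904  0.2858] rect [ 0.6416 -0.2941] [0.0327 0.0318] 82.0 px 445 464 124 141
house 1453 mean [ 0.6495 -0.1539  0.2286] rect [ 0.6469 -0.1636] [0.1032 0.1065] 84.3 px 369 411 114 161
stage 2716 mean [ 0.6367 -0.0642  0.0401] rect [ 0.6406 -0.0836] [0.241  0.1269] 84.1 px 306 393 128 179
jaw 397 mean [ 0.6315 -0.0371  0.0538] rect [ 0.6331 -0.0316] [0.108  0.0693] 83.8 px 312 352 144 169
jar 201 mean [0.7565 0.1119 0.059 ] rect [0.7576 0.1115] [0.0388 0.0418] 88.4 px 272 286 104 120
dish 683 mean [0.7298 0.2161 0.0178] rect [0.7311 0.2166] [0.0843 0.0833] 10.4 px 228 258 110 140
```

View pics/crop1.png

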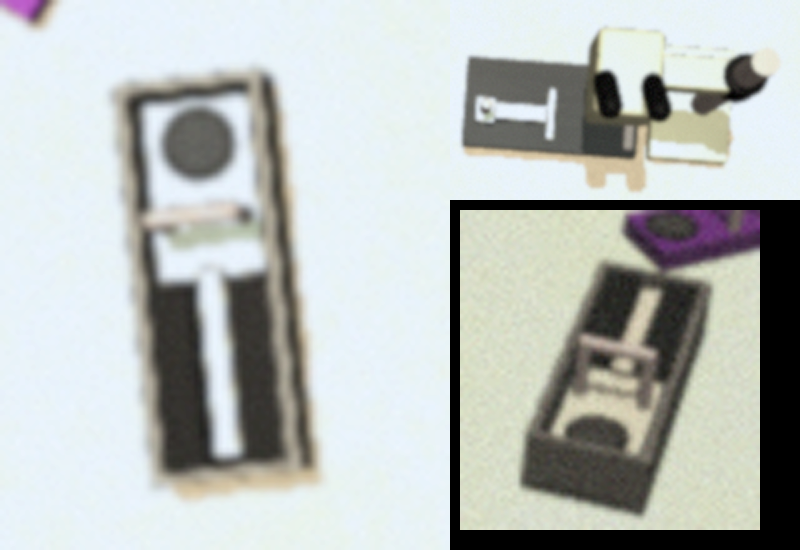

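The crop shows the aluminium carrier in the case: disc at crop (198,143), arch bar at (195,215), tail running down to (228,455). The purple ones are ruled out. Next is a planner that turns world waypoints into tool-axis shifts.

```bash
cat >> h.py <<'E'
from math import *
def pose(s):
    w,x,y,z=s["tool_rot"];return [*s["tcp_pos"],degrees(atan2(2*(x*y+w*z),1-2*(y*y+z*z)))]
def shift(p,q,nd=2):
    "units (x,y,z,turn) taking pose p to q, and the pose reached"
    a=radians(p[3]);d=np.subtract(q[:3],p[:3]);t=(q[3]-p[3]+180)%360-180
    u=np.round([10*(d[0]*cos(a)+d[1]*sin(a)),10*(d[0]*sin(a)-d[1]*cos(a)),-10*d[2],-t/30],nd)
    e=[p[0]+(u[0]*cos(a)+u[1]*sin(a))/10,p[1]+(u[0]*sin(a)-u[1]*cos(a))/10,p[2]-u[2]/10,p[3]-30*u[3]]
    return u,e
def plan(p,wps,nd=2):
    for q in wps:
        u,_=shift(p,q,4);n=ceil(abs(u).max()-1e-3)or 1;t=(q[3]-p[3]+180)%360-180;p0=p
        for i in range(1,n+1):
            m=[p0[k]+(q[k]-p0[k])*i/n for k in range(3)]+[p0[3]+t*i/n]
            u,p=shift(p,m,nd);rows=max(ceil(np.hypot.reduce(u[:3])/.5),ceil(abs(u[3])*30/8.59))
            print(u.tolist(),"rows>=",rows,"->",np.round(p,4).tolist())
    return p
E
python3 - <<'E'
from h import *;from rig import ctrl
p=pose(ctrl.state());print(np.round(p,4))
plan(p,[(.30,-.40,.25,40),(.43,-.17,.25,60),(.46,0,.25,75),(.47,.2,.22,90),(.497,.3624,.16,95.1)])
E
```

```text
[ 0.2071 -0.5895  0.2308 19.3529]
[0.75, -0.74, -0.1, -0.34] rows>= 3 -> [0.2533, -0.4948, 0.2408, 29.5529]
[0.87, -0.59, -0.09, -0.35] rows>= 3 -> [0.2999, -0.4006, 0.2498, 40.0529]
[0.83, -0.31, -0.0, -0.22] rows>= 2 -> [0.3435, -0.3234, 0.2498, 46.6529]
[0.85, -0.21, -0.0, -0.22] rows>= 2 -> [0.3866, -0.2472, 0.2498, 53.2529]
[0.88, -0.11, -0.0, -0.22] rows>= 2 -> [0.4304, -0.1701, 0.2498, 59.8529]
[0.81, -0.3, -0.0, -0.25] rows>= 2 -> [0.4451, -0.085, 0.2498, 67.3529]
[0.84, -0.19, -0.0, -0.25] rows>= 2 -> [0.46, -0.0001, 0.2498, 74.8529]
[0.98, -0.21, 0.15, -0.25] rows>= 3 -> [0.4653, 0.0999, 0.2348, 82.3529]
[1.0, -0.09, 0.15, -0.25] rows>= 3 -> [0.4697, 0.2002, 0.2198, 89.8529]
[0.81, 0.13, 0.3, -0.09] rows>= 2 -> [0.4829, 0.2812, 0.1898, 92.5529]
[0.8, 0.18, 0.3, -0.08] rows>= 2 -> [0.4973, 0.3619, 0.1598, 94.9529]
```

Call:
drive_tool:
  targets: [0,0.75,-0.74,-0.1,-0.34,0,0.75,-0.74,-0.1,-0.34,0,0.75,-0.74,-0.1,-0.34,0,0.75,-0.74,-0.1,-0.34]

```text
time_s: 0.5
tcp_pos: [0.2541, -0.4943, 0.2418]
tool_rot: [0.0, 0.967, 0.256, 0.0]
wrist_force: [0.3, -0.4, -0.4]
opening: 0.0853
grasp_force: 0.0
```

Call:
drive_tool:
  targets: [0,0.87,-0.59,-0.09,-0.35,0,0.87,-0.59,-0.09,-0.35,0,0.87,-0.59,-0.09,-0.35,0,0.87,-0.59,-0.09,-0.35]

```text
time_s: 0.9
tcp_pos: [0.3003, -0.4012, 0.2505]
tool_rot: [0.0, 0.939, 0.343, -0.0]
wrist_force: [-0.3, -0.4, -0.6]
opening: 0.0851
grasp_force: 0.0
```

Call:
drive_tool:
  targets: [0,0.83,-0.31,0,-0.22,0,0.83,-0.31,0,-0.22,0,0.83,-0.31,0,-0.22]

```text
time_s: 1.2
tcp_pos: [0.3444, -0.3227, 0.2501]
tool_rot: [-0.0, 0.918, 0.396, 0.0]
wrist_force: [0.1, 0.3, 0.7]
opening: 0.0853
grasp_force: 0.0
```

Call:
drive_tool:
  targets: [0,0.85,-0.21,0,-0.22,0,0.85,-0.21,0,-0.22,0,0.85,-0.21,0,-0.22]

```text
time_s: 1.5
tcp_pos: [0.3878, -0.2468, 0.2501]
tool_rot: [-0.0, 0.894, 0.449, 0.0]
wrist_force: [-0.6, 0.1, 0.3]
opening: 0.0851
grasp_force: 0.0
```

Call:
drive_tool:
  targets: [0,0.88,-0.11,0,-0.22,0,0.88,-0.11,0,-0.22,0,0.88,-0.11,0,-0.22]

```text
time_s: 1.8
tcp_pos: [0.432, -0.1699, 0.2501]
tool_rot: [0.0, 0.866, 0.499, 0.0]
wrist_force: [-1.3, -0.2, 0.5]
opening: 0.0858
grasp_force: 0.0
```

Call:
drive_tool:
  targets: [0,0.81,-0.3,0,-0.25,0,0.81,-0.3,0,-0.25,0,0.81,-0.3,0,-0.25]

```text
time_s: 2.1
tcp_pos: [0.4458, -0.0846, 0.2501]
tool_rot: [-0.0, 0.832, 0.555, -0.0]
wrist_force: [0.7, 0.1, -0.8]
opening: 0.0856
grasp_force: 0.0
```

Call:
drive_tool:
  targets: [0,0.84,-0.19,0,-0.25,0,0.84,-0.19,0,-0.25,0,0.84,-0.19,0,-0.25]

```text
time_s: 2.4
tcp_pos: [0.4611, 0.0001, 0.2501]
tool_rot: [0.0, 0.794, 0.608, 0.0]
wrist_force: [0.3, -0.7, 0.9]
opening: 0.0852
grasp_force: 0.0
```

Call:
drive_tool:
  targets: [0,0.98,-0.21,0.15,-0.25,0,0.98,-0.21,0.15,-0.25,0,0.98,-0.21,0.15,-0.25,0,0.98,-0.21,0.15,-0.25]

```text
time_s: 2.8
tcp_pos: [0.4661, 0.0986, 0.2349]
tool_rot: [0.0, 0.753, 0.658, -0.0]
wrist_force: [-0.1, 0.5, 0.5]
opening: 0.0852
grasp_force: 0.0
```

Call:
drive_tool:
  targets: [0,1.0,-0.09,0.15,-0.25,0,1.0,-0.09,0.15,-0.25,0,1.0,-0.09,0.15,-0.25,0,1.0,-0.09,0.15,-0.25]

```text
time_s: 3.2
tcp_pos: [0.4705, 0.1987, 0.22]
tool_rot: [0.0, 0.708, 0.706, -0.0]
wrist_force: [-0.3, -0.2, 0.2]
opening: 0.0852
grasp_force: 0.0
```

Call:
drive_tool:
  targets: [0,0.81,0.13,0.3,-0.09,0,0.81,0.13,0.3,-0.09,0,0.81,0.13,0.3,-0.09]

```text
time_s: 3.5
tcp_pos: [0.4841, 0.281, 0.1889]
tool_rot: [-0.0, 0.691, 0.722, -0.001]
wrist_force: [-1.2, -0.0, -0.4]
opening: 0.0858
grasp_force: 0.0
```

Call:
drive_tool:
  targets: [0,0.8,0.18,0.3,-0.08,0,0.8,0.18,0.3,-0.08,0,0.8,0.18,0.3,-0.08,0,0.8,0.18,0.3,-0.08]

```text
time_s: 3.9
tcp_pos: [0.4983, 0.3596, 0.1602]
tool_rot: [0.0, 0.676, 0.737, -0.0]
wrist_force: [-0.8, -0.2, 0.1]
opening: 0.0855
grasp_force: 0.0
```

```bash
python3 - <<'E'
from h import *;from rig import ctrl
r=ctrl.read_camera("wrist");P=cloud(r);p=pose(ctrl.state());print(np.round(p,4))
m=(P[...,2]>.066)&(P[...,2]<.085)&(np.hypot(P[...,0]-.497,P[...,1]-.362)<.05)&(r["z_map"]>0)
q=P[m];v,u=np.nonzero(m);b=cv2.minAreaRect(q[:,:2].astype(np.float32));print(len(q),b,q.mean(0),q[:,2].max(),u.min(),u.max(),v.min(),v.max())
c=(.4970,.3624)
c=b[0]
plan(p,[(*c,.06,95.2),(*c,.051,95.2)],3)
cv2.imwrite("pics/w1.png",r["color"][...,::-1])
E
```

```text
[ 0.4982  0.3594  0.1607 94.8392]
951 ((0.4966568052768707, 0.3621748089790344), (0.009735923260450363, 0.05306534841656685), 5.035646438598633) [0.49664505 0.36384432 0.07288538] 0.07602236292761133 268 281 173 244
[0.014, -0.007, 0.503, -0.006] rows>= 2 -> [0.4974, 0.3608, 0.1104, 95.0192]
[0.015, -0.006, 0.504, -0.006] rows>= 2 -> [0.4967, 0.3622, 0.06, 95.1992]
[-0.0, -0.0, 0.09, -0.0] rows>= 1 -> [0.4967, 0.3622, 0.051, 95.1992]
```

View pics/w1.png

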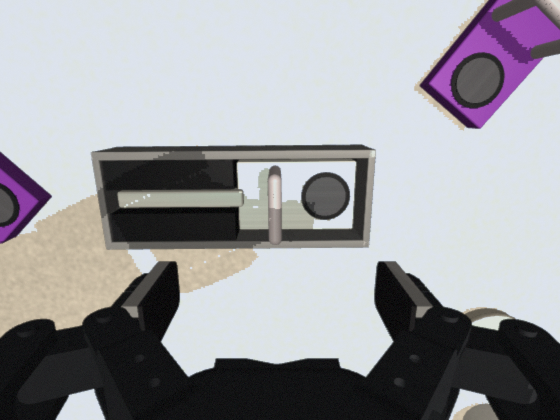

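The wrist view shows the arch bar at (275,205), centred between the fingertips, with nothing in the fingers' way. I'll descend and grip.

Call:
drive_tool:
  targets: [0,0.03,-0.013,0.4,-0.01,0,0.03,-0.013,0.7,-0.01,0,0.03,-0.013,0.95,-0.01,0,0.03,-0.013,0.95,-0.01]
  grip_force: 60

```text
time_s: 4.35
tcp_pos: [0.4953, 0.362, 0.0634]
tool_rot: [-0.001, 0.675, 0.738, -0.002]
wrist_force: [0.1, -0.3, 0.4]
opening: 0.0855
grasp_force: 0.0
```

Call:
drive_tool:
  targets: [0,0,0,0.147,0,1,0,0,0.147,0,1,0,0,0.147,0,1,0,0,0.147,0,1,0,0,0.147,0,1,0,0,0.147,0,1,0,0,0.147,0,1,0,0,0.147,0]

```text
time_s: 5.15
tcp_pos: [0.4961, 0.3648, 0.051]
tool_rot: [0.0, 0.674, 0.739, 0.0]
wrist_force: [1.4, 0.1, 4.7]
opening: 0.0078
grasp_force: 58.6
```

Call:
drive_tool:
  targets: [1,0,0,0,0,1,0,0,0,0,1,0,0,-0.05,0,1,0,0,-0.1,0,1,0,0,-0.1,0]

```text
time_s: 5.65
tcp_pos: [0.4958, 0.3647, 0.061]
tool_rot: [0.0, 0.674, 0.739, 0.0]
wrist_force: [-0.3, 0.1, -2.1]
opening: 0.008
grasp_force: 58.6
```

```bash
python3 - <<'E'
from h import *;from rig import ctrl
p=pose(ctrl.state());print(np.round(p,4))
p=plan(p,[(p[0],p[1],.135,p[3]),(.582,.142,.125,84.1),(.582,.142,.047,84.1),(.582,.142,.0432,84.1)])
E
```

```text
[4.95800e-01 3.64700e-01 6.10000e-02 9.52562e+01]
[0.0, 0.0, -0.74, -0.0] rows>= 2 -> [0.4958, 0.3647, 0.135, 95.2562]
[-0.77, 0.22, 0.03, 0.12] rows>= 2 -> [0.5248, 0.29, 0.132, 91.6562]
[-0.75, 0.26, 0.04, 0.13] rows>= 2 -> [0.5529, 0.2158, 0.128, 87.7562]
[-0.73, 0.32, 0.03, 0.12] rows>= 2 -> [0.582, 0.1416, 0.125, 84.1562]
[0.0, -0.0, 0.78, 0.0] rows>= 2 -> [0.582, 0.1416, 0.047, 84.1562]
[0.0, -0.0, 0.04, 0.0] rows>= 1 -> [0.582, 0.1416, 0.043, 84.1562]
```

Call:
drive_tool:
  targets: [1,0,0,-0.2,0,1,0,0,-0.4,0,1,0,0,-0.6,0,1,0,0,-0.74,0,1,0,0,-0.74,0]

```text
time_s: 6.15
tcp_pos: [0.4963, 0.3649, 0.1362]
tool_rot: [0.0, 0.674, 0.739, 0.001]
wrist_force: [-1.1, -0.5, -2.9]
opening: 0.0078
grasp_force: 58.9
```

Call:
drive_tool:
  targets: [1,-0.2,0.06,0.01,0.03,1,-0.48,0.14,0.02,0.08,1,-0.77,0.22,0.03,0.12]

```text
time_s: 6.45
tcp_pos: [0.5244, 0.2892, 0.1303]
tool_rot: [-0.0, 0.697, 0.717, -0.001]
wrist_force: [0.3, -0.1, -1.8]
opening: 0.008
grasp_force: 58.7
```

Call:
drive_tool:
  targets: [1,-0.25,0.09,0.01,0.04,1,-0.5,0.17,0.02,0.08,1,-0.75,0.26,0.04,0.13]

```text
time_s: 6.75
tcp_pos: [0.5527, 0.2146, 0.1264]
tool_rot: [-0.0, 0.721, 0.693, -0.001]
wrist_force: [0.2, -1.1, -3.6]
opening: 0.0079
grasp_force: 58.7
```

Call:
drive_tool:
  targets: [1,-0.25,0.11,0.01,0.04,1,-0.5,0.22,0.02,0.08,1,-0.65,0.28,0.03,0.12,1,-0.73,0.32,0.03,0.12,1,-0.73,0.32,0.03,0.12]

```text
time_s: 7.25
tcp_pos: [0.5821, 0.141, 0.1241]
tool_rot: [-0.0, 0.742, 0.67, -0.0]
wrist_force: [-0.5, -0.1, -1.9]
opening: 0.0075
grasp_force: 58.7
```

Call:
drive_tool:
  targets: [1,0,0,0.25,0,1,0,0,0.5,0,1,0,0,0.65,0,1,0,0,0.74,0,1,0,0,0.77,0,1,0,0,0.77,0]

```text
time_s: 7.85
tcp_pos: [0.582, 0.142, 0.0477]
tool_rot: [0.0, 0.742, 0.67, 0.0]
wrist_force: [-0.4, 0.4, -2.1]
opening: 0.0084
grasp_force: 58.7
```

Call:
drive_tool:
  targets: [1,0,0,0.02,0,1,0,0,0.03,0,1,0,0,0.04,0,1,0,0,0.04,0]

```text
time_s: 8.25
tcp_pos: [0.5821, 0.1415, 0.0437]
tool_rot: [0.0, 0.742, 0.67, 0.0]
wrist_force: [0.0, -0.4, -2.4]
opening: 0.0083
grasp_force: 58.7
```

Call:
drive_tool:
  targets: [1,0,0,0.01,0,1,0,0,0.01,0]

```text
time_s: 8.45
tcp_pos: [0.5825, 0.1415, 0.043]
tool_rot: [0.0, 0.742, 0.67, 0.0]
wrist_force: [1.5, -0.6, 2.6]
opening: 0.0077
grasp_force: 59.4
```

Call:
drive_tool:
  targets: [0,0,0,0,0,0,0,0,0,0,0,0,0,0,0,0,0,0,0,0,0,0,0,0,0,0,0,0,0,0]

```text
time_s: 9.05
tcp_pos: [0.582, 0.1415, 0.0425]
tool_rot: [0.0, 0.742, 0.67, -0.0]
wrist_force: [0.2, 0.1, 0.7]
opening: 0.0856
grasp_force: 0.0
```

Call:
drive_tool:
  targets: [0,0,0,-0.2,0,0,0,0,-0.6,0,0,0,0,-1,0,0,0,0,-1,0]

```text
time_s: 9.45
tcp_pos: [0.584, 0.1418, 0.1475]
tool_rot: [0.002, 0.742, 0.67, 0.003]
wrist_force: [0.4, 1.0, 0.3]
opening: 0.0856
grasp_force: 0.0
```

```bash
python3 - <<'E'
from h import *;from rig import ctrl
p=pose(ctrl.state());print(np.round(p,4),ctrl.state()["opening"])
c0=np.array([.60,.14])
for n in("wrist","top"):
    r=ctrl.read_camera(n);P=cloud(r)
    N=(r["z_map"]>0)
    for k,(a,b) in dict(arch=(.056,.08),plate=(.012,.026),all=(.01,.03)).items():
        m=N&(P[...,2]>a)&(P[...,2]<b)&(abs(P[...,0]-.56)<.14)&(abs(P[...,1]-.142)<.06)
        if k=="plate": m&=P[...,0]>.552
        if k=="all": m&=P[...,0]<.545
        q=P[m]
        if len(q)<8: print(n,k,len(q));continue
        print(n,k,len(q),[np.round(t,4).tolist() for t in cv2.minAreaRect(q[:,:2].astype(np.float32))],q.mean(0).round(4))
    cv2.imwrite(f"pics/{n}2.png",r["color"][...,::-1])
E
```

```text
[ 0.584   0.1418  0.1475 84.1628] 0.0856175654304257
wrist arch 966 [[0.5823, 0.139], [0.0534, 0.0096], 84.1693] [0.5826 0.1409 0.0649]
wrist plate 7246 [[0.629, 0.1438], [0.1632, 0.086], 12.6094] [0.6055 0.1403 0.0194]
wrist all 2144 [[0.4986, 0.1478], [0.0137, 0.0944], 84.0372] [0.4987 0.1488 0.026 ]
top arch 0
top plate 1
top all 0
```

View pics/wrist2.png

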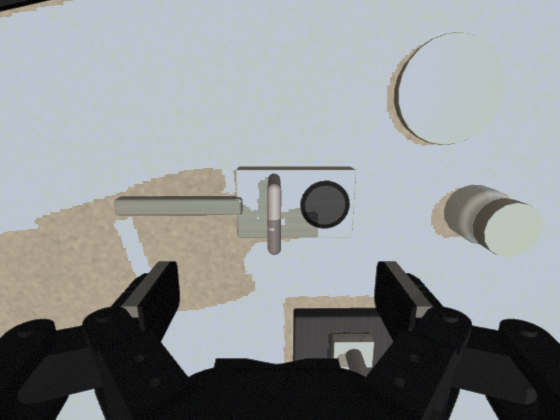

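The carrier stands upright on the bench: arch at (273,212), disc at (325,205), tail along (117-240,206). Next I turn by 90° so the wrist camera faces away from the microscope, and go to the tail.

```bash
python3 - <<'E'
from h import *;from rig import ctrl
p=pose(ctrl.state());print(np.round(p,4))
r=ctrl.read_camera("wrist");print(r["world_from_camera"][:3,3].round(3))
c=(.4709,.1506)
p=plan(p,[(*c,.14,174.05),(*c,.05,174.05),(*c,.005,174.05)],3)
E
```

```text
[ 0.5822  0.1415  0.1433 84.1568]
[0.589 0.211 0.285]
[-0.008, -0.372, 0.011, -0.999] rows>= 4 -> [0.5451, 0.1445, 0.1422, 114.1268]
[0.179, -0.326, 0.011, -0.999] rows>= 4 -> [0.508, 0.1475, 0.1411, 144.0968]
[0.319, -0.193, 0.011, -0.998] rows>= 4 -> [0.4709, 0.1506, 0.14, 174.0368]
[-0.0, -0.0, 0.9, -0.0] rows>= 2 -> [0.4709, 0.1506, 0.05, 174.0368]
[-0.0, -0.0, 0.45, -0.0] rows>= 1 -> [0.4709, 0.1506, 0.005, 174.0368]
```

Call:
drive_tool:
  targets: [0,0,-0.37,0.01,-0.999,0,0,-0.37,0.01,-0.999,0,0,-0.37,0.01,-0.999,0,0,-0.37,0.01,-0.999,0,0,-0.37,0.01,-0.999]

```text
time_s: 10.1
tcp_pos: [0.5447, 0.1452, 0.1402]
tool_rot: [-0.001, 0.543, 0.84, -0.001]
wrist_force: [-0.4, -0.2, 0.6]
opening: 0.0857
grasp_force: 0.0
```

Call:
drive_tool:
  targets: [0,0.18,-0.33,0.01,-0.999,0,0.18,-0.33,0.01,-0.999,0,0.18,-0.33,0.01,-0.999,0,0.18,-0.33,0.01,-0.999,0,0.18,-0.33,0.01,-0.999]

```text
time_s: 10.6
tcp_pos: [0.5074, 0.1482, 0.1398]
tool_rot: [-0.001, 0.309, 0.951, -0.0]
wrist_force: [0.1, -0.1, -1.0]
opening: 0.0852
grasp_force: 0.0
```

Call:
drive_tool:
  targets: [0,0.32,-0.19,0.01,-0.999,0,0.32,-0.19,0.01,-0.999,0,0.32,-0.19,0.01,-0.999,0,0.32,-0.19,0.01,-0.999,0,0.32,-0.19,0.01,-0.999]

```text
time_s: 11.1
tcp_pos: [0.4705, 0.1516, 0.1391]
tool_rot: [-0.0, 0.053, 0.999, -0.0]
wrist_force: [-0.6, -0.1, -0.7]
opening: 0.0855
grasp_force: 0.0
```

Call:
drive_tool:
  targets: [0,0,0,0.3,0,0,0,0,0.6,0,0,0,0,0.8,0,0,0,0,0.9,0,0,0,0,0.9,0]

```text
time_s: 11.6
tcp_pos: [0.4702, 0.1514, 0.0485]
tool_rot: [-0.001, 0.053, 0.999, -0.0]
wrist_force: [1.1, -0.0, -0.7]
opening: 0.0852
grasp_force: 0.0
```

```bash
python3 - <<'E'
from h import *;from rig import ctrl
p=pose(ctrl.state());print(np.round(p,4))
c=(.4709,.1506)
plan(p,[(*c,.005,174.05)],3)
r=ctrl.read_camera("wrist");P=cloud(r)
m=(r["z_map"]>0)&(P[...,2]>.01)&(P[...,2]<.031)&(abs(P[...,0]-.49)<.06)&(abs(P[...,1]-.149)<.025)
q=P[m];print(len(q))
if len(q)>8: print(cv2.minAreaRect(q[:,:2].astype(np.float32)))
E
```

```text
[4.702000e-01 1.514000e-01 4.850000e-02 1.738945e+02]
[-0.007, -0.008, 0.435, -0.005] rows>= 1 -> [0.4708, 0.1506, 0.005, 174.0445]
3895
((0.5015930533409119, 0.14607824385166168), (0.023046718910336494, 0.10234758257865906), 77.86833953857422)
```

Call:
drive_tool:
  targets: [0,0,-0.01,0.2,0,0,0,-0.01,0.35,0,0,0,-0.01,0.43,0,0,0,-0.01,0.43,0]
  grip_force: 100

```text
time_s: 12.05
tcp_pos: [0.4706, 0.1506, 0.0066]
tool_rot: [-0.0, 0.052, 0.999, -0.0]
wrist_force: [0.1, 0.2, -0.1]
opening: 0.0851
grasp_force: 0.0
```

Call:
drive_tool:
  targets: [1,0,0,0,0,1,0,0,0,0,1,0,0,0,0,1,0,0,0,0,1,0,0,0,0,1,0,0,0,0,1,0,0,0,0,1,0,0,0,0]

```text
time_s: 12.85
tcp_pos: [0.4706, 0.1506, 0.0066]
tool_rot: [0.0, 0.052, 0.999, -0.0]
wrist_force: [-1.0, -0.3, 2.7]
opening: 0.0119
grasp_force: 97.6
```

Call:
drive_tool:
  targets: [1,0,0,0,0,1,0,0,-0.05,0,1,0,0,-0.1,0,1,0,0,-0.15,0,1,0,0,-0.15,0]

```text
time_s: 13.35
tcp_pos: [0.4707, 0.1507, 0.0222]
tool_rot: [0.0, 0.052, 0.999, 0.0]
wrist_force: [0.8, 0.3, -2.6]
opening: 0.012
grasp_force: 97.6
```

```bash
cat > chk.py <<'E'
from h import *;from rig import ctrl
def chk(name,o,yaw,z0,save=None):
    "plate-top points near the expected carrier pose, in its frame: plane fit and edges"
    r=ctrl.read_camera(name);P=cloud(r);a=radians(yaw)
    d=P[...,:2]-np.array(o);x=d[...,0]*cos(a)+d[...,1]*sin(a);y=-d[...,0]*sin(a)+d[...,1]*cos(a);z=P[...,2]-z0
    m=(r["z_map"]>0)&(abs(z-.02)<.012)&(abs(x)<.062)&(abs(y)<.042)
    q=np.c_[x[m],y[m],z[m]];k=(abs(q[:,0]+.018)>.012)&(abs(q[:,0])<.044)&(abs(q[:,1])<.025);A=np.c_[q[k,:2],np.ones(k.sum())]
    for _ in range(3):
        s=np.linalg.lstsq(A,q[k,2],rcond=None)[0];e=abs(A@s-q[k,2])<.004;kk=np.nonzero(k)[0][e];k=np.zeros(len(q),bool);k[kk]=1;A=np.c_[q[k,:2],np.ones(k.sum())]
    on=abs(np.c_[q[:,:2],np.ones(len(q))]@s-q[:,2])<.004
    t=q[on,:2];b=cv2.minAreaRect((t*1000).astype(np.float32))
    print(name,len(q),"slope x,y deg",np.degrees(s[:2]).round(2),"top z at 0 mm",round(s[2]*1000,2),"rect mm",np.round(b[0],1),np.round(b[1],1),round(b[2],2),"pct x",np.percentile(t[:,0]*1000,[1,99]).round(1),"y",np.percentile(t[:,1]*1000,[1,99]).round(1))
    if save: cv2.imwrite(save,r["color"][...,::-1])
    return r
E
python3 - <<'E'
from chk import *
p=pose(ctrl.state());print(np.round(p,4));a=radians(p[3]-180)
o=(p[0]+.13*cos(a),p[1]+.13*sin(a));print(o)
for n in("scene","top"):chk(n,o,p[3]-180,.0156)
print(np.round(ctrl.state()["moment"],3))
E
```

```text
[4.707000e-01 1.507000e-01 2.220000e-02 1.740721e+02]
(np.float64(0.6000404579851082), np.float64(0.1372417933646983))
scene 577 slope x,y deg [0.7  0.07] top z at 0 mm 17.25 rect mm [-3.6  2. ] [ 64.  116.8] 88.92 pct x [-48.5  52.6] y [-29.1  31.6]
top 700 slope x,y deg [0.4 1.2] top z at 0 mm 18.33 rect mm [-0.6  0.9] [99.4 59.8] 0.05 pct x [-48.   48.6] y [-28.5  30.3]
[-0.002  0.245  0.044]
```

```bash
cat >> h.py <<'E'
S=(.6558,-.1555,-5.9)
def st(x,y):
    a=radians(S[2]);return (S[0]+x*cos(a)-y*sin(a),S[1]+x*sin(a)+y*cos(a))
def ist(X,Y):
    a=radians(S[2]);d=X-S[0],Y-S[1];return (d[0]*cos(a)+d[1]*sin(a),-d[0]*sin(a)+d[1]*cos(a))
E
python3 - <<'E'
from h import *;from rig import ctrl
p=pose(ctrl.state());print(np.round(p,4))
b=st(-.240,.005)
plan(p,[(p[0],p[1],.115,174.1),(.437,0,.115,174.1),(*b,.115,174.1),(*b,.056,174.1),(*st(-.160,.005),.056,174.1)],2)
E
```

```text
[4.706000e-01 1.506000e-01 2.170000e-02 1.740661e+02]
[0.0, 0.0, -0.93, -0.0] rows>= 2 -> [0.4706, 0.1506, 0.1147, 174.0661]
[0.09, -0.77, -0.0, -0.0] rows>= 2 -> [0.4537, 0.0749, 0.1147, 174.0661]
[0.09, -0.76, -0.0, -0.0] rows>= 2 -> [0.4369, 0.0003, 0.1147, 174.0661]
[0.03, -0.64, -0.0, -0.0] rows>= 2 -> [0.4273, -0.0631, 0.1147, 174.0661]
[0.03, -0.63, -0.0, -0.0] rows>= 2 -> [0.4178, -0.1254, 0.1147, 174.0661]
[0.0, -0.0, 0.59, -0.0] rows>= 2 -> [0.4178, -0.1254, 0.0557, 174.0661]
[-0.8, -0.0, -0.0, -0.0] rows>= 2 -> [0.4973, -0.1337, 0.0557, 174.0661]
```

Call:
drive_tool:
  targets: [1,0,0,-0.2,0,1,0,0,-0.4,0,1,0,0,-0.6,0,1,0,0,-0.8,0,1,0,0,-0.93,0,1,0,0,-0.93,0]

```text
time_s: 14.05
tcp_pos: [0.4711, 0.1507, 0.1158]
tool_rot: [0.001, 0.052, 0.999, 0.0]
wrist_force: [-0.2, 0.3, -2.5]
opening: 0.012
grasp_force: 97.9
```

Call:
drive_tool:
  targets: [1,0.02,-0.17,0,0,1,0.04,-0.37,0,0,1,0.07,-0.57,0,0,1,0.09,-0.77,0,0]

```text
time_s: 14.45
tcp_pos: [0.4529, 0.0743, 0.1136]
tool_rot: [-0.001, 0.052, 0.999, -0.0]
wrist_force: [0.7, -0.1, -2.3]
opening: 0.012
grasp_force: 97.9
```

Call:
drive_tool:
  targets: [1,0.02,-0.2,0,0,1,0.05,-0.4,0,0,1,0.07,-0.6,0,0,1,0.09,-0.76,0,0]

```text
time_s: 14.85
tcp_pos: [0.4362, -0.0006, 0.1137]
tool_rot: [-0.001, 0.052, 0.999, -0.0]
wrist_force: [0.5, -0.1, -2.6]
opening: 0.0118
grasp_force: 97.9
```

Call:
drive_tool:
  targets: [1,0.01,-0.2,0,0,1,0.02,-0.4,0,0,1,0.03,-0.64,0,0]

```text
time_s: 15.15
tcp_pos: [0.4267, -0.0636, 0.1137]
tool_rot: [-0.001, 0.052, 0.999, 0.0]
wrist_force: [1.3, -0.3, -3.2]
opening: 0.0114
grasp_force: 97.9
```

Call:
drive_tool:
  targets: [1,0.01,-0.2,0,0,1,0.02,-0.4,0,0,1,0.03,-0.55,0,0,1,0.03,-0.63,0,0,1,0.03,-0.63,0,0]

```text
time_s: 15.65
tcp_pos: [0.4175, -0.1259, 0.114]
tool_rot: [-0.0, 0.052, 0.999, 0.0]
wrist_force: [0.2, 0.1, -3.0]
opening: 0.0117
grasp_force: 97.9
```

Call:
drive_tool:
  targets: [1,0,0,0.15,0,1,0,0,0.3,0,1,0,0,0.45,0,1,0,0,0.55,0,1,0,0,0.59,0,1,0,0,0.59,0]

```text
time_s: 16.25
tcp_pos: [0.4177, -0.1251, 0.0552]
tool_rot: [-0.0, 0.052, 0.999, 0.0]
wrist_force: [0.2, 0.1, -3.2]
opening: 0.0119
grasp_force: 97.9
```

```bash
python3 - <<'E'
from chk import *
p=pose(ctrl.state());print(np.round(p,4),np.round(ist(p[0],p[1]),4));a=radians(p[3]-180)
o=(p[0]+.13*cos(a),p[1]+.13*sin(a));print(o)
chk("top",o,p[3]-180,p[2]-.0066);chk("scene",o,p[3]-180,p[2]-.0066,"pics/scene3.png")
E
```

```text
[ 4.17700e-01 -1.25100e-01  5.52000e-02  1.74089e+02] [-0.24    0.0058]
(np.float64(0.5469731857083534), np.float64(-0.1384549485082884))
top 738 slope x,y deg [-0.66  0.19] top z at 0 mm 18.19 rect mm [0.2 1.7] [ 60.2 100.7] 89.31 pct x [-47.9  49.8] y [-28.   30.9]
scene 459 slope x,y deg [ 0.55 -0.02] top z at 0 mm 17.51 rect mm [-3.8  1.9] [ 65.5 116.4] 88.88 pct x [-56.3  53.2] y [-30.4  32.3]
```

View pics/scene3.png

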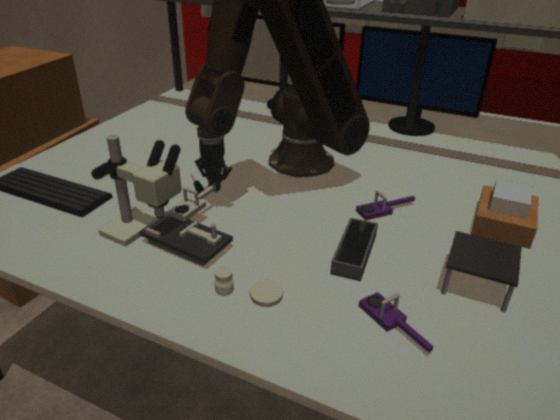

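The picture shows the carrier held level in front of the stage at (190,195), with jar, dish and driver untouched. I'll go in under the lens.

Call:
drive_tool:
  targets: [1,-0.15,0,0,0,1,-0.3,0,0,0,1,-0.45,0,0,0,1,-0.6,0,0,0,1,-0.7,0,0,0,1,-0.77,0,0,0,1,-0.8,0,0,0,1,-0.8,0,0,0]

```text
time_s: 17.15
tcp_pos: [0.4972, -0.1337, 0.0556]
tool_rot: [-0.0, 0.052, 0.999, -0.0]
wrist_force: [0.3, -0.0, -2.8]
opening: 0.0117
grasp_force: 97.9
```

Call:
drive_tool:
  targets: [1,0,0,0.03,0,1,0,0,0.05,0,1,0,0,0.06,0,1,0,0,0.06,0]

```text
time_s: 17.55
tcp_pos: [0.4971, -0.1337, 0.0494]
tool_rot: [-0.0, 0.052, 0.999, 0.0]
wrist_force: [-0.1, 0.8, -2.6]
opening: 0.0121
grasp_force: 97.9
```

Call:
drive_tool:
  targets: [1,0,0,0.01,0,1,0,0,0.01,0]

```text
time_s: 17.75
tcp_pos: [0.4973, -0.1337, 0.0486]
tool_rot: [0.0, 0.052, 0.999, -0.0]
wrist_force: [-0.9, 0.6, -1.4]
opening: 0.0116
grasp_force: 97.9
```

Call:
drive_tool:
  targets: [1,-0.015,0,0,0,1,-0.03,0,0,0,1,-0.03,0,0,0]

```text
time_s: 18.05
tcp_pos: [0.5006, -0.1341, 0.0487]
tool_rot: [0.0, 0.052, 0.999, -0.0]
wrist_force: [1.1, -0.3, -1.0]
opening: 0.0122
grasp_force: 97.9
```

Call:
drive_tool:
  targets: [1,-0.01,0,0,0,1,-0.01,0,0,0]

```text
time_s: 18.25
tcp_pos: [0.5014, -0.1341, 0.0486]
tool_rot: [0.0, 0.052, 0.999, -0.0]
wrist_force: [1.6, 0.4, -1.8]
opening: 0.0122
grasp_force: 97.9
```

Call:
drive_tool:
  targets: [1,-0.01,0,0,0,1,-0.01,0,0,0]

```text
time_s: 18.45
tcp_pos: [0.5018, -0.1341, 0.0485]
tool_rot: [-0.001, 0.052, 0.999, 0.0]
wrist_force: [-2.6, 0.3, -1.5]
opening: 0.0118
grasp_force: 98.0
```

Call:
drive_tool:
  targets: [1,-0.008,0,0,0,1,-0.008,0,0,0]

```text
time_s: 18.65
tcp_pos: [0.5019, -0.1339, 0.0483]
tool_rot: [-0.001, 0.052, 0.999, 0.0]
wrist_force: [-6.1, -0.4, -0.4]
opening: 0.0116
grasp_force: 98.1
```

Call:
drive_tool:
  targets: [1,0,0,0.01,0,1,0,0,0.01,0]

```text
time_s: 18.85
tcp_pos: [0.5018, -0.1339, 0.0473]
tool_rot: [-0.001, 0.052, 0.999, 0.0]
wrist_force: [-6.7, 0.2, 0.6]
opening: 0.0118
grasp_force: 98.3
```

Call:
drive_tool:
  targets: [1,0,0,0.008,0,1,0,0,0.008,0]

```text
time_s: 19.05
tcp_pos: [0.5017, -0.1339, 0.0468]
tool_rot: [-0.001, 0.052, 0.999, 0.0]
wrist_force: [-9.3, -0.0, 4.1]
opening: 0.0117
grasp_force: 98.8
```

Call:
drive_tool:
  targets: [1,0.006,0,0,0,0,0.006,0,0,0,0,0.006,0,0,0,0,0.006,0,0,0,0,0.006,0,0,0,0,0.006,0,0,0,0,0.006,0,0,0]

```text
time_s: 19.75
tcp_pos: [0.5026, -0.1343, 0.0468]
tool_rot: [0.0, 0.052, 0.999, -0.0]
wrist_force: [-0.4, -0.4, 1.0]
opening: 0.0856
grasp_force: 0.0
```

Call:
drive_tool:
  targets: [0,0,0,-0.2,0,0,0,0,-0.6,0,0,0.1,0,-0.9,0,0,0.1,0,-0.9,0]

```text
time_s: 20.15
tcp_pos: [0.4931, -0.1335, 0.1401]
tool_rot: [0.002, 0.052, 0.999, -0.001]
wrist_force: [0.5, 0.7, -0.9]
opening: 0.0858
grasp_force: 0.0
```

```bash
python3 - <<'E'
from chk import *
p=pose(ctrl.state());print(np.round(p,4),np.round(ist(p[0],p[1]),4))
chk("scene",st(-.025,.006),-5.9,.04,"pics/scene4.png")
r=ctrl.read_camera("top");P=cloud(r)
def rect(n,m):
    q=P[m&(r["z_map"]>0)];b=cv2.minAreaRect(q[:,:2].astype(np.float32));print(n,len(q),np.round(b[0],4),np.round(b[1],4),round(b[2],2),"stand",np.round(ist(*b[0]),4))
X,Y=ist(P[...,0],P[...,1]);Z=P[...,2]
rect("tail",(X<-.088)&(X>-.2)&(abs(Y)<.04)&(Z>.045)&(Z<.08))
rect("knob",(abs(X+.035)<.03)&(Y>.13)&(Y<.19)&(Z>.08)&(Z<.11))
rect("jaw",(abs(X+.035)<.05)&(Y>.045)&(Y<.15)&(Z>.048)&(Z<.075))
E
```

```text
[ 4.931000e-01 -1.335000e-01  1.401000e-01  1.740705e+02] [-0.1641  0.0052]
scene 575 slope x,y deg [ 0.8  -0.35] top z at 0 mm 18.9 rect mm [-3.2 -0.3] [116.7  65. ] 1.26 pct x [-52.7  52.3] y [-29.5  31.5]
tail 0 [0. 0.] [0. 0.] 0.0 stand [-0.6683  0.0873]
knob 23 [0.637  0.0094] [0.0128 0.0109] 0.18 stand [-0.0357  0.1621]
jaw 303 [ 0.635  -0.0446] [0.0824 0.0818] 88.05 stand [-0.0321  0.1081]
```

```bash
python3 - <<'E'
from h import *;from rig import ctrl
p=pose(ctrl.state());print(np.round(p,4))
k=st(-.0357,.162)
plan(p,[(*st(-.160,.165),.14,174.1),(*k,.14,174.1),(*k,.068,174.1)],2)
E
```

```text
[ 4.926000e-01 -1.333000e-01  1.372000e-01  1.740572e+02]
[-0.02, 0.8, -0.01, -0.0] rows>= 2 -> [0.5029, -0.0539, 0.1382, 174.0572]
[-0.02, 0.8, -0.02, -0.0] rows>= 2 -> [0.5132, 0.0255, 0.1402, 174.0572]
[-0.62, -0.02, 0.0, -0.0] rows>= 2 -> [0.5746, 0.0171, 0.1402, 174.0572]
[-0.63, -0.01, 0.0, -0.0] rows>= 2 -> [0.6372, 0.0095, 0.1402, 174.0572]
[0.0, -0.0, 0.72, -0.0] rows>= 2 -> [0.6372, 0.0095, 0.0682, 174.0572]
```

View pics/scene4.png

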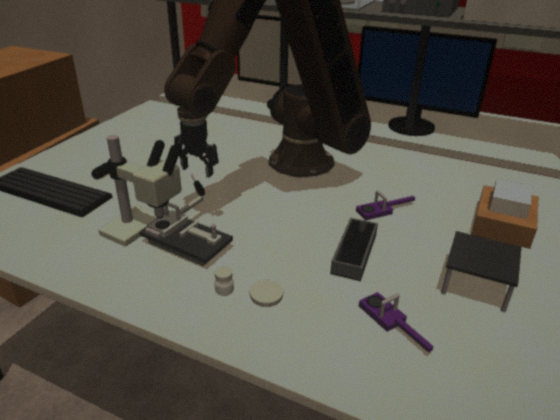

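The carrier lies on the stage under the lens, with its disc at about (163,226) below the objective, and the gripper is clear of it. Now to the jaw knob.

Call:
drive_tool:
  targets: [0,-0.02,0.4,-0.01,0,0,-0.02,0.8,-0.01,0,0,-0.02,0.8,-0.01,0]

```text
time_s: 20.55
tcp_pos: [0.5025, -0.0506, 0.1365]
tool_rot: [-0.001, 0.05, 0.999, 0.0]
wrist_force: [0.5, -0.6, 0.5]
opening: 0.0853
grasp_force: 0.0
```

Call:
drive_tool:
  targets: [0,-0.02,0.4,-0.02,0,0,-0.02,0.8,-0.02,0,0,-0.02,0.8,-0.02,0]

```text
time_s: 20.85
tcp_pos: [0.513, 0.0284, 0.1386]
tool_rot: [-0.001, 0.05, 0.999, 0.0]
wrist_force: [-0.9, 0.6, 0.5]
opening: 0.0854
grasp_force: 0.0
```

Call:
drive_tool:
  targets: [0,-0.3,-0.01,0,0,0,-0.62,-0.02,0,0,0,-0.62,-0.02,0,0]

```text
time_s: 21.15
tcp_pos: [0.5774, 0.0157, 0.1386]
tool_rot: [0.0, 0.052, 0.999, -0.0]
wrist_force: [-0.8, 0.1, -0.3]
opening: 0.0855
grasp_force: 0.0
```

Call:
drive_tool:
  targets: [0,-0.35,-0.01,0,0,0,-0.63,-0.01,0,0,0,-0.63,-0.01,0,0,0,-0.63,-0.01,0,0]

```text
time_s: 21.55
tcp_pos: [0.6362, 0.0089, 0.1383]
tool_rot: [-0.001, 0.052, 0.999, -0.0]
wrist_force: [0.6, 0.2, -0.2]
opening: 0.0851
grasp_force: 0.0
```

```bash
python3 - <<'E'
from h import *;from rig import ctrl
p=pose(ctrl.state());print(np.round(p,4),np.round(ist(p[0],p[1]),4))
plan(p,[(*st(-.0357,.162),.068,174.1)],2)
E
```

```text
[6.362000e-01 8.900000e-03 1.383000e-01 1.740334e+02] [-0.0364  0.1615]
[-0.01, 0.01, 0.7, -0.0] rows>= 2 -> [0.6373, 0.0098, 0.0683, 174.0334]
```

Call:
drive_tool:
  targets: [0,-0.01,0.01,0.3,0,0,-0.01,0.01,0.55,0,0,-0.01,0.01,0.7,0,0,-0.01,0.01,0.7,0]
  grip_force: 40

```text
time_s: 21.95
tcp_pos: [0.6366, 0.0104, 0.0678]
tool_rot: [-0.002, 0.052, 0.999, -0.0]
wrist_force: [-0.3, -0.8, 0.3]
opening: 0.0856
grasp_force: 0.0
```

Call:
drive_tool:
  targets: [1,0,0,0,0,1,0,0,0,0,1,0,0,0,0,1,0,0,0,0,1,0,0,0,0,1,0,0,0,0,1,0,0,0,0,1,0,0,0,0]

```text
time_s: 22.75
tcp_pos: [0.6383, 0.0104, 0.0704]
tool_rot: [0.0, 0.052, 0.999, -0.0]
wrist_force: [-1.3, -0.2, 6.0]
opening: 0.0122
grasp_force: 38.9
```

Call:
drive_tool:
  targets: [1,0,-0.05,0,0,1,0,-0.1,0,0,1,0,-0.15,0,0,1,0,-0.2,0,0,1,0,-0.25,0,0,1,0,-0.25,0,0]

```text
time_s: 23.35
tcp_pos: [0.6359, -0.0148, 0.0704]
tool_rot: [0.001, 0.052, 0.999, -0.0]
wrist_force: [-0.8, -1.7, 5.5]
opening: 0.0125
grasp_force: 39.1
```

Call:
drive_tool:
  targets: [1,0,-0.02,0,0,1,0,-0.04,0,0,1,0,-0.06,0,0,1,0,-0.06,0,0]

```text
time_s: 23.75
tcp_pos: [0.6353, -0.0204, 0.0704]
tool_rot: [0.001, 0.052, 0.999, -0.0]
wrist_force: [-0.3, -0.5, 5.7]
opening: 0.0124
grasp_force: 39.1
```

Call:
drive_tool:
  targets: [1,0,-0.02,0,0,1,0,-0.04,0,0,1,0,-0.04,0,0]

```text
time_s: 24.05
tcp_pos: [0.6349, -0.0242, 0.0704]
tool_rot: [0.001, 0.052, 0.999, 0.0]
wrist_force: [-0.6, 0.9, 5.8]
opening: 0.0126
grasp_force: 39.2
```

Call:
drive_tool:
  targets: [1,0,-0.01,0,0,1,0,-0.01,0,0]

```text
time_s: 24.25
tcp_pos: [0.6349, -0.0251, 0.0704]
tool_rot: [0.001, 0.052, 0.999, 0.0]
wrist_force: [-0.1, 2.4, 4.7]
opening: 0.0126
grasp_force: 39.2
```

Call:
drive_tool:
  targets: [1,0,-0.01,0,0,1,0,-0.01,0,0]

```text
time_s: 24.45
tcp_pos: [0.6348, -0.026, 0.0704]
tool_rot: [0.001, 0.052, 0.999, 0.0]
wrist_force: [-0.3, 1.0, 4.6]
opening: 0.0131
grasp_force: 39.2
```

Call:
drive_tool:
  targets: [1,0,-0.01,0,0,1,0,-0.01,0,0]

```text
time_s: 24.65
tcp_pos: [0.6347, -0.027, 0.0704]
tool_rot: [0.001, 0.052, 0.999, 0.0]
wrist_force: [0.1, 3.1, 5.5]
opening: 0.0125
grasp_force: 39.2
```

Call:
drive_tool:
  targets: [1,0,-0.01,0,0,1,0,-0.01,0,0]

```text
time_s: 24.85
tcp_pos: [0.6346, -0.028, 0.0704]
tool_rot: [0.001, 0.052, 0.999, 0.0]
wrist_force: [0.0, 1.9, 5.2]
opening: 0.0124
grasp_force: 39.2
```

Call:
drive_tool:
  targets: [1,0,-0.01,0,0,1,0,-0.01,0,0]

```text
time_s: 25.05
tcp_pos: [0.6345, -0.0288, 0.0704]
tool_rot: [0.001, 0.052, 0.999, 0.0]
wrist_force: [0.2, 3.3, 5.3]
opening: 0.0124
grasp_force: 39.3
```

Call:
drive_tool:
  targets: [1,0,-0.01,0,0,1,0,-0.01,0,0]

```text
time_s: 25.25
tcp_pos: [0.6345, -0.0289, 0.0704]
tool_rot: [0.001, 0.052, 0.999, 0.001]
wrist_force: [1.5, 10.3, 5.4]
opening: 0.0127
grasp_force: 39.4
```

```bash
python3 - <<'E'
from chk import *
p=pose(ctrl.state());print(np.round(p,4),np.round(ist(p[0],p[1]),4),ctrl.state()["wrist_force"].round(1) )
r=chk("scene",st(-.025,.0),-5.9,.04)
c=r["color"][185:285,100:250]
c=cv2.resize(c,None,fx=5,fy=5,interpolation=cv2.INTER_CUBIC)
cv2.imwrite("pics/crop5.png",np.clip(c*1.4,0,255).astype(np.uint8)[...,::-1])
E
```

```text
[ 6.345000e-01 -2.890000e-02  7.040000e-02  1.740566e+02] [-0.0342  0.1238] [ 1.5 10.3  5.4]
scene 600 slope x,y deg [0.47 0.38] top z at 0 mm 19.27 rect mm [-3.3  4.5] [ 72.4 114.8] 87.41 pct x [-56.9  52.3] y [-29.4  36. ]
```

View pics/crop5.png

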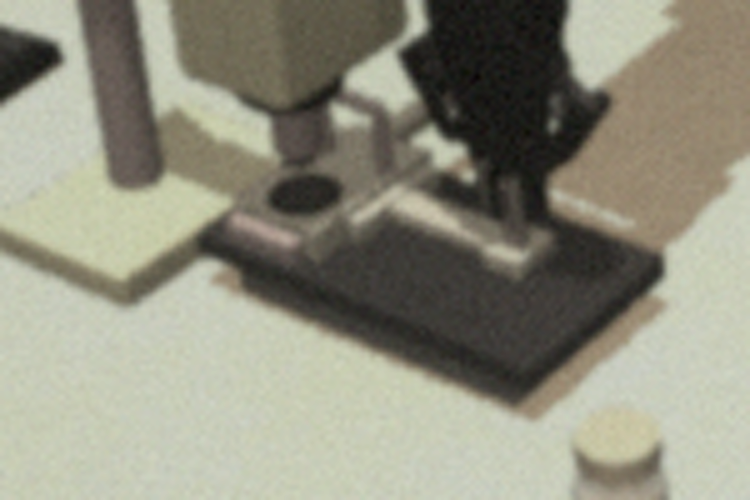

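The close crop shows the jaw face against the plate, with the disc at (305,195) under the lens and the plate's end at the back stop. The force jumped at the right distance, so I'll press home firmly.

Call:
drive_tool:
  targets: [1,0,-0.01,0,0,1,0,-0.01,0,0]

```text
time_s: 25.5
tcp_pos: [0.6344, -0.0289, 0.0704]
tool_rot: [0.001, 0.052, 0.999, 0.001]
wrist_force: [1.9, 15.6, 6.2]
opening: 0.0125
grasp_force: 39.5
```

Call:
drive_tool:
  targets: [1,0,-0.01,0,0,1,0,-0.01,0,0,1,0,-0.01,0,0]

```text
time_s: 25.8
tcp_pos: [0.6345, -0.029, 0.0705]
tool_rot: [0.001, 0.052, 0.999, 0.002]
wrist_force: [2.8, 22.4, 5.8]
opening: 0.0125
grasp_force: 39.7
```

Call:
drive_tool:
  targets: [0,0,0,0,0,0,0,0,0,0,0,0,0,0,0,0,0,0,0,0,0,0,0,0,0,0,0,0,0,0]

```text
time_s: 26.4
tcp_pos: [0.6337, -0.0325, 0.0697]
tool_rot: [-0.0, 0.052, 0.999, -0.0]
wrist_force: [0.3, -0.1, 0.8]
opening: 0.0854
grasp_force: 0.0
```

Call:
drive_tool:
  targets: [0,0,0.03,-0.2,0,0,0,0.03,-0.6,0,0,0,0.03,-0.9,0,0,0,0.03,-0.9,0]

```text
time_s: 26.8
tcp_pos: [0.6356, -0.0295, 0.164]
tool_rot: [0.003, 0.052, 0.999, -0.0]
wrist_force: [1.0, -0.6, 0.3]
opening: 0.0853
grasp_force: 0.0
```

Call:
drive_tool:
  targets: [0,0,0.5,0,0,0,0,1,0,0,0,0,1,0,0,0,0,1,0,0]

```text
time_s: 27.2
tcp_pos: [0.644, 0.0712, 0.1589]
tool_rot: [-0.001, 0.051, 0.999, -0.0]
wrist_force: [0.6, -0.2, 0.4]
opening: 0.0852
grasp_force: 0.0
```

```bash
python3 - <<'E'
from chk import *
p=pose(ctrl.state());print(np.round(p,4),np.round(ist(p[0],p[1]),4))
s=chk("scene",st(-.025,.0),-5.9,.04)
r=ctrl.read_camera("top");P=cloud(r)
X,Y=ist(P[...,0],P[...,1]);Z=P[...,2]
def rect(n,m):
    m=m&(r["z_map"]>0);b=cv2.minAreaRect(np.c_[X[m],Y[m]].astype(np.float32));print(n,m.sum(),np.round(b[0],4),np.round(b[1],4),round(b[2],2),"z",np.median(Z[m]).round(4))
rect("tail",(X<-.088)&(X>-.2)&(abs(Y)<.04)&(Z>.05)&(Z<.08))
rect("knob",(abs(X+.035)<.03)&(Y>.1)&(Y<.15)&(Z>.08)&(Z<.11))
rect("jaw",(abs(X+.035)<.05)&(Y>.035)&(Y<.11)&(Z>.048)&(Z<.075))
for n,(a,b,lo,hi) in dict(jar=(.757,.1115,.04,.08),dish=(.731,.2166,.008,.03)).items():
    m=(np.hypot(P[...,0]-a,P[...,1]-b)<.06)&(Z>lo)&(Z<hi);print(n,cv2.minAreaRect(P[m][:,:2].astype(np.float32))[0])
o=np.zeros((600,800,3),np.uint8)
o[:300,:600]=cv2.resize(s["color"][185:285,70:270],(600,300),interpolation=cv2.INTER_CUBIC)
o[300:,:750]=cv2.resize(r["color"][95:215,240:540],(750,300),interpolation=cv2.INTER_CUBIC)
cv2.imwrite("pics/crop6.png",np.clip(o*1.4,0,255).astype(np.uint8)[...,::-1])
E
```

```text
[6.440000e-01 7.120000e-02 1.589000e-01 1.741851e+02] [-0.035   0.2243]
scene 594 slope x,y deg [ 0.68 -0.21] top z at 0 mm 19.4 rect mm [-1.2  5.3] [ 72.5 111.6] 89.1 pct x [-48.9  53.2] y [-30.4  36.2]
tail 187 [-0.1315  0.0003] [0.015  0.0863] 89.98 z 0.0676
knob 19 [-0.0347  0.1239] [0.0139 0.0085] 8.76 z 0.0933
jaw 261 [-0.0333  0.071 ] [0.0765 0.0694] 85.98 z 0.0531
jar (0.0, 0.0)
dish (0.7297039031982422, 0.21619458496570587)
```

View pics/crop6.png

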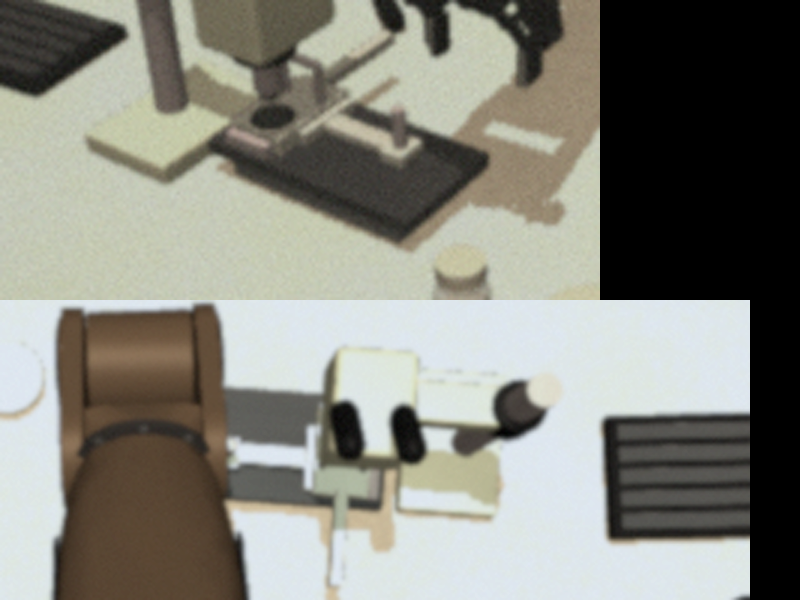

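The carrier sits square: tail at y = 0.3 mm, yaw about 0°, and its end at -175 mm as expected. The jaw is shut on the plate and the gripper is clear. I'll hand the job in.

```bash
python3 -c "
from rig import ctrl
print(ctrl.finish_job())"
```

```text
the job is handed in; nothing more can be done
None
```

The carrier lies flat and square under the lens, against the back stop and fence, with the jaw pressed shut at about 22 N; I saw no bump to the head or bystanders (the driver was not re-measured, and the arm hid the jar in the last top view), and handed the job in after about 27 s.

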